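# Clear the hammer and throw the forge blower switch

## Task

Somebody left the hammer lying on the forge blower's switch box, in the way of the toggle lever. First lift the hammer off and lay it, without dropping it, flat in the wooden tool tray; then flip the toggle lever over its centre until it clicks and stays on its other side. Leave the jar and the cup where they are.

Things in the scene. Friction and masses are not known exactly. Their poses are not given: they have to be found in the camera images.
- lever_pivot (a point): Point on the switch box's flat top where the toggle lever comes out, on its hinge axis. The plain grey box is fixed, 170 (x) by 210 (y) by 55 mm high, its top at this point's height; this point lies 30 mm off the middle of the top, to -y. Axes are the box's: z up, x the way the lever has to be thrown, y the hinge axis.
- lever_tip (a point): Centre of the black ball, 26 mm across, at the end of the toggle lever: a round steel lever 16 mm thick, the ball's centre 70 mm from the pivot. At the start it leans 34 degrees from upright towards the box's -x; it must end leaning 34 degrees towards +x.
- lever (a joint): Angle of the toggle lever in rad: 0 = leaning fully to the box's -x (as at the start), 0.6 = upright, 1.2 = fully over to +x. A snap-over spring pushes it away from upright to the nearer end (about 6 N at the ball at either end, fading to nothing upright); it cannot rest in between.
- hammer_grip (a point): Grip place of the hammer: handle's centre line, 20 mm from the head's near face, 15 mm above what it lies on. x runs along the handle to the head. The wooden handle is 24 mm wide, 26 mm high here. 0.2 to 0.45 kg, balances within 20 mm of here, 180 mm long: 50 mm to the head's side, 130 mm to the other. It lies on the switch box, roughly square to the throw, on the lever's +x side.
- hammer_head (a point): Centre of the hammer's dark steel head, 35 mm along the hammer's x from hammer_grip. The head is 30 mm (x) by 84 mm (y) by 30 mm high, a blunt face on one side and a narrower peen on the other.
- hammer_end (a point): Point on the handle's centre line near its free end, 125 mm along the hammer's -x from hammer_grip; 15 mm above what the hammer lies on.
- tray_floor (a point): Centre of the inner floor of a shallow wooden tool tray: 250 (x, long side) by 140 (y) by 20 mm high outside, walls and floor 7 mm thick, fixed to the bench. This point is 7 mm above the bench, the rim 13 mm higher. It stands left or right of the switch box; a small fixed steel bench anvil (200 mm long, 91 mm high) is on the other side.
- jar: Closed amber jar with a steel lid, 68 mm across and 85 mm high, standing on the bench beyond the switch box; origin under its centre. Leave it.
- cup: Open steel cup, 70 mm across and 85 mm high, standing on the bench beyond the switch box; origin under its centre. Leave it.
Mind the look-alikes: they are no part of the job. There is more than one size of the part that bears hammer_grip; the job needs the smallest.

How it is judged:
By the outcome, as a careful person would: the job done as asked, in the order asked, and still so for the second after the job is handed in, with the robot touching nothing.
It also fails if it takes over 61 s, if anything falls off the work surface, if the arm or the gripper's body presses on something with over 40 N, if the wrist force passes 120 N, or if a joint passes its speed limit or range.

## Robot

A 6-joint arm with a two-finger parallel gripper is mounted at the origin on the work surface. World frame = base frame: x ahead of the robot, y to its left, z up, the work surface at z = 0. Lengths are in m, angles in rad, forces in N, time in s.
With the tool pointing down it reaches from about 0.35 to 0.975 m from the base axis. Payload 7.1 kg.
Tool frame: the origin (TCP) lies midway between the tips of the shut fingers; the grasp point (between the pads) lies 19 mm behind it; z points along the fingers, y is the direction in which the jaws open and shut (so a half turn about z gives the same grasp; the last joint's range is limited). The gripper opens to 88 mm and grips with 3 to 60 N. Pads are 20 mm wide; open, the fingers measure 115 mm over their backs; the gripper's body (75 mm by 178 mm) begins 61 mm behind the grasp point.
Start: joints at [-1.324, 0.423, 1.63, -0, 1.089, -0.019], TCP at [0.164, -0.603, 0.223] pointing down, gripper open.
Joint ranges: [-3, 3], [-0.9, 2.11], [0.09, 2.58], [-1.31, 4.45], [0.11, 2.69], [-2.54, 2.54]. Speed limits (rad/s): [2.39, 2.39, 3.01, 3.14, 3.14, 3.14].

## Interface

Orientations are given as a unit quaternion [w, x, y, z].
In Python, from rig import bot, cams, job gives the robot as it stands.
- The arm moves only by the tool apply_moves, never from a script. Its argument "steps" is a list of rows, each an object of numbers: "x", "y", "z": the shift along the tool's x, y, z in m; "rx", "ry", "rz": the turn, a rotation vector about the tool's x, y, z in degrees. A call has 1 to 8 rows; each row is the pose to reach, as a shift and turn from the pose commanded when the call began, along the tool's axes at that moment; what a row does not reach only later rows make up. A row lasts 1/10 s, in which the tool goes at most 50 mm and 8.59 degrees, less where a joint would pass 70% of its speed; a pose out of reach is approached as far as the arm can. A call with a gripper value outside its range is refused whole. "grip" is the opening in per cent of the stroke, from 0 (shut) to 100 (fully open), set as the call begins (left out, the last holds). The fingers move at their own pace and stop on an object; "force" is the grip in N (left out, the last holds). Time passes only in rows, so rows that repeat a pose let the fingers close. It gives the time, the measured TCP pose, the force and the opening at its end, in the units of the state.
- bot.observe(): the state, without advancing time (a new reading comes with each control period).
- cams.snapshot(name): name is "side" or "top"; returns (picture, depth): 400x640x3 uint8, red, green, blue; 400x640 float32, m along the optical axis (not along the pixel's ray), 0 where there is no reading.
- cams.camera_params(name): a dict with "intrinsics" (3x3 intrinsics, pixels), "k1" (the pictures are not rectified: a ray, as slopes to the right and down, at radius r is drawn at 1 + k1 r^2 times it, then the intrinsics apply), "origin" and "attitude" of the camera in the world. Camera axes: x right, y down, z forward; pixel columns grow to the right and rows downward; lengths in m; the calibration is good to about 2 mm. A picture is of the moment at which its call begins. camera_params takes no time and is no camera call.
- job.sign_off(): hands the job in, once; it reports no verdict.
The state is a dict: "time_s": time; "q": joint angles; "dq": joint speeds; "joint_efforts": joint torques, N m; "eef_pos": TCP position; "tcp_rot": TCP orientation; "ft_force": force on the tool from outside, world axes, zero at the start; "ft_torque": the same for the moment, N m; "grip_width": finger opening in m.
Only numpy, scipy, OpenCV 4.12 (cv2) and the standard library are available. Lean on these libraries where they do the work, as an engineer would, in place of code of your own. Each camera call takes 0.05 s, during which the arm holds its last target.

## Working session

There is one attempt and no reset: what is moved stays moved. The work goes in short steps, Python scripts to look and compute and a tool call to move; the robot and the scene stay as the last step left them, time stands still between calls to the robot, and variables do not carry over. Pictures are saved under pics/ and viewed, and the job is handed in when it is done.

Besides the shell and the picture viewer there is one more tool, called after "Request:" as a command line: name --argument value ..., lists and objects as JSON in quotes. apply_moves: Moves the arm, as the interface text tells. Its arguments: {"type":"object","properties":{"steps":{"type":"array"},"grip":{"type":"number"},"force":{"type":"number"}},"required":["steps"]}

```bash
mkdir -p pics; ls; python3 - <<'E'
from rig import bot,cams,job
import cv2,numpy as np
s=bot.observe();print(s)
for n in ("side","top"):
    im,d=cams.snapshot(n);cv2.imwrite(f"pics/{n}0.png",im[:,:,::-1]);np.savez(f"/tmp/{n}0.npz",im=im,d=d)
    print(n,cams.camera_params(n))
E
```

```text
pics
{'time_s': 0.0, 'q': array([-1.32401808e+00,  4.23824083e-01,  1.63067958e+00,  3.50896210e-06,
        1.08863205e+00, -1.89993111e-02]), 'dq': array([ 1.60711055e-04, -8.70451192e-04,  8.29626850e-04, -3.00586823e-05,
        1.19564855e-03, -1.08799176e-03]), 'joint_efforts': array([-9.68530330e-04, -5.44640386e+01, -2.73670185e+01,  6.42460235e-02,
        2.27627921e-02, -1.06994216e-04]), 'eef_pos': array([ 0.16405118, -0.60250344,  0.22191627]), 'tcp_rot': array([-7.66707305e-04,  9.91183085e-01,  1.32497155e-01, -8.61354306e-05]), 'ft_force': array([0.09302727, 0.52391125, 0.12582043]), 'ft_torque': array([-0.0237651 , -0.03159438,  0.01336825]), 'grip_width': 0.08789485160384618}
side {'intrinsics': array([[396.74494701,   0.        , 325.72697714],
       [  0.        , 396.74494701, 197.97903729],
       [  0.        ,   0.        ,   1.        ]]), 'k1': -0.002611289521171011, 'origin': array([0.10561387, 0.61898692, 0.93277716]), 'attitude': array([ 0.1306821 , -0.33798879,  0.87271418, -0.32719371])}
top {'intrinsics': array([[514.27816693,   0.        , 313.01975415],
       [  0.        , 514.27816693, 198.61546817],
       [  0.        ,   0.        ,   1.        ]]), 'k1': -0.13474225541204496, 'origin': array([0.34320618, 0.10577937, 1.5837332 ]), 'attitude': array([ 0.05969268, -0.70295581,  0.70567563, -0.06566437])}
```

View pics/top0.png

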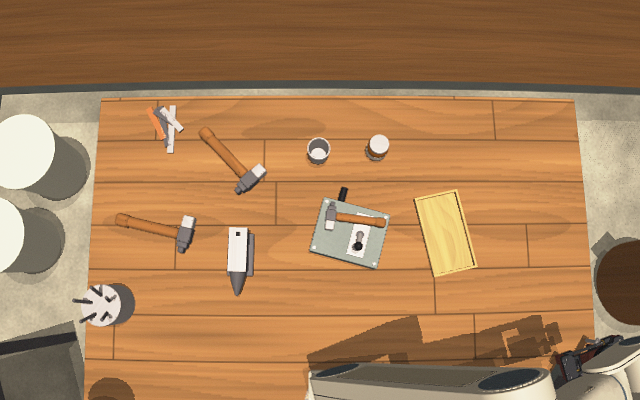

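View pics/side0.png

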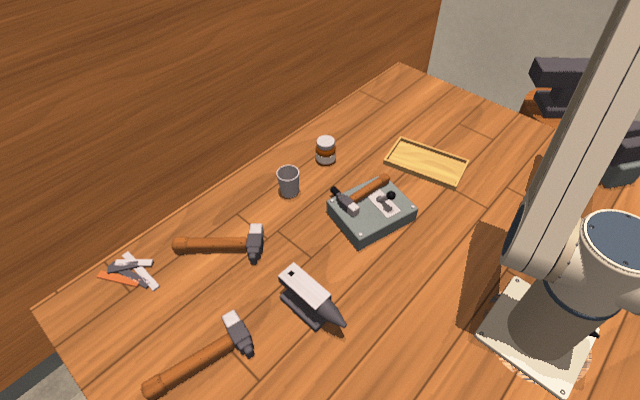

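Top view shows three hammers: large ones at about (232,160) and (157,230), both lying on the bench, and a small one at (354,218) on the grey box. The one on the box is the smallest and lies across the throw, so it fits the description. The tray is at (446,232), the anvil at (240,258), the cup at (318,151) and the jar at (378,148). Next I'll enlarge the crops.

```bash
cat > h.py <<'E'
import numpy as np,cv2
from rig import bot,cams,job
from scipy.spatial.transform import Rotation as R
def rot(q): return R.from_quat([q[1],q[2],q[3],q[0]])
def rays(n,uv):
    p=cams.camera_params(n)
    s=cv2.undistortPoints(np.array(uv,float).reshape(-1,1,2),p['intrinsics'],np.array([p['k1'],0,0,0.]))[:,0]
    return p['origin'],rot(p['attitude']).apply(np.c_[s,np.ones(len(s))])
def plane(n,uv,z):
    o,d=rays(n,uv); t=(z-o[2])/d[:,2]; return o+t[:,None]*d
def cloud(n,d):
    v,u=np.nonzero(d>0); o,r=rays(n,np.c_[u,v]); return u,v,o+r*d[v,u][:,None]
def proj(n,P):
    p=cams.camera_params(n); c=rot(p['attitude']).inv().apply(np.atleast_2d(P)-p['origin'])
    return cv2.projectPoints(c.reshape(-1,1,3),np.zeros(3),np.zeros(3),p['intrinsics'],np.array([p['k1'],0,0,0.]))[0][:,0]
E
python3 - <<'E'
from h import *
t=np.load('/tmp/top0.npz');im=t['im'];d=t['d']
c=cv2.resize(im[180:280,300:400],None,fx=7.5,fy=6*1.0,interpolation=cv2.INTER_CUBIC)
c=cv2.resize(im[180:280,300:400],(600,600),interpolation=cv2.INTER_CUBIC)
cv2.imwrite('pics/topbox.png',c[:,:,::-1])
s=np.load('/tmp/side0.npz');i2=s['im']
c=cv2.resize(i2[160:260,315:435],(720,600),interpolation=cv2.INTER_CUBIC)
cv2.imwrite('pics/sidebox.png',c[:,:,::-1])
c=cv2.resize(im[180:285,405:485],(457,600),interpolation=cv2.INTER_CUBIC)
cv2.imwrite('pics/toptray.png',c[:,:,::-1])
u,v,P=cloud('top',d)
m=(u>300)&(u<490)&(v>180)&(v<285)
print(np.histogram(P[m,2],bins=np.arange(-.01,.13,.005)))
for uv in [(350,245),(330,250),(365,260),(446,232),(378,148),(318,140),(358,234),(332,216),(375,222)]:
    k=(u==uv[0])&(v==uv[1]);print(uv,P[k].round(4))
E
```

```text
(array([1198, 5430, 5486, 2188,  601,  344,  224,   42,   36,   53,   30,
        252, 1342, 1292,  222,   31,   35,  144,  335,  162,   14,    6,
          3,    2,    5,   17,   32,   10]), array([-0.01 , -0.005,  0.   ,  0.005,  0.01 ,  0.015,  0.02 ,  0.025,
        0.03 ,  0.035,  0.04 ,  0.045,  0.05 ,  0.055,  0.06 ,  0.065,
        0.07 ,  0.075,  0.08 ,  0.085,  0.09 ,  0.095,  0.1  ,  0.105,
        0.11 ,  0.115,  0.12 ,  0.125,  0.13 ]))
(350, 245) [[ 0.4763 -0.0169  0.0599]]
(330, 250) [[0.4617 0.0426 0.0601]]
(365, 260) [[ 0.4319 -0.0615  0.0528]]
(446, 232) [[ 0.519  -0.3219  0.0077]]
(378, 148) [[ 0.7668 -0.1048  0.0864]]
(318, 140) [[0.7975 0.0762 0.0678]]
(358, 234) [[ 0.5083 -0.0407  0.0666]]
(332, 216) [[0.5597 0.0368 0.0861]]
(375, 222) [[ 0.5412 -0.0895  0.0875]]
```

View pics/topbox.png

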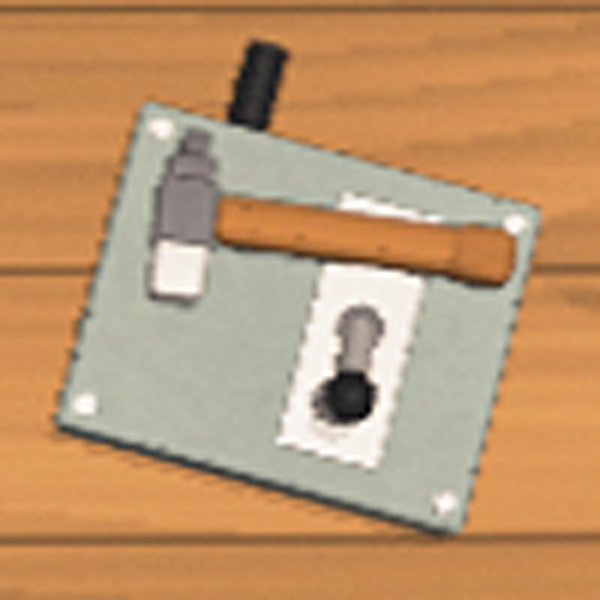

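View pics/sidebox.png

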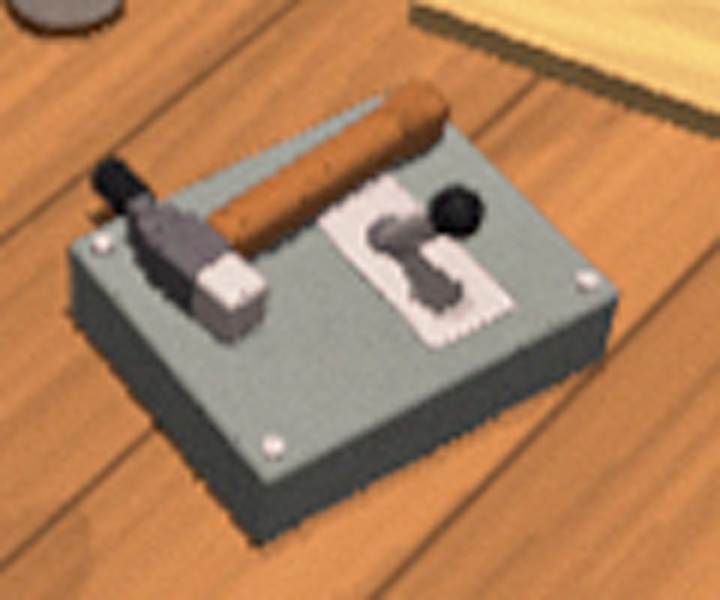

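View pics/toptray.png

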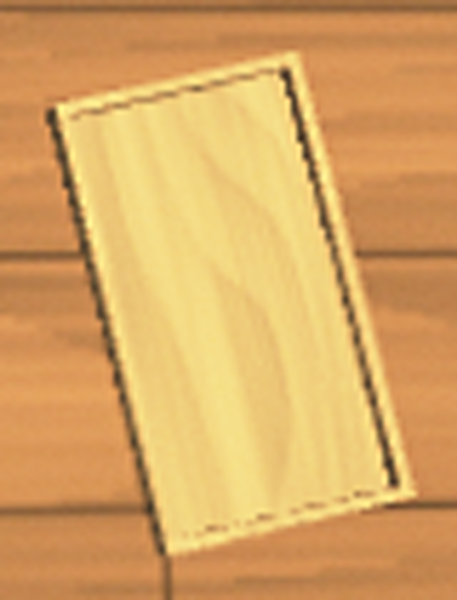

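The top-view crop confirms the small hammer on the box. Its head is at (331,216), the handle runs right to (385,223), and the lever ball is near (357,246) with its root near (360,234). A black stub sticks out behind the box at (343,194). Now I'll measure positions.

```bash
python3 - <<'E'
from h import *
def crop2px(p,o,s): return (np.array(p,float)+.5)/s-.5+np.array(o)
bc=crop2px([(147,103),(540,208),(460,532),(60,428)],(300,180),6.)
B=plane('top',bc,.055);print('box corners',B.round(4));print('center',B.mean(0).round(4))
e=[np.linalg.norm(B[i]-B[(i+1)%4]) for i in range(4)];print(e)
xv=(B[0]+B[1]-B[2]-B[3])[:2];xv/=np.linalg.norm(xv)
yv=(B[0]+B[3]-B[1]-B[2])[:2];yv/=np.linalg.norm(yv)
print('box x',xv,np.degrees(np.arctan2(xv[1],xv[0])),'y',np.degrees(np.arctan2(-yv[0],yv[1])))
tc=crop2px([(50,108),(300,55),(415,492),(165,553)],(405,180),457/80.)
T=plane('top',tc,.02);print('tray',T.round(4),T.mean(0).round(4),[np.linalg.norm(T[i]-T[(i+1)%4]).round(4) for i in range(4)])
l=(T[0]+T[1]-T[2]-T[3])[:2];print('tray long deg',np.degrees(np.arctan2(l[1],l[0])))
im=np.load('/tmp/top0.npz')['im'];im2=np.load('/tmp/side0.npz')['im']
def mask(im,box,f):
    m=np.zeros(im.shape[:2],np.uint8);x0,y0,x1,y1=box
    h=cv2.cvtColor(im,cv2.COLOR_RGB2HSV)[y0:y1,x0:x1].astype(int);m[y0:y1,x0:x1]=f(h)*255;return m
def big(m):
    c=max(cv2.findContours(m,cv2.RETR_EXTERNAL,cv2.CHAIN_APPROX_NONE)[0],key=cv2.contourArea);return c
wood=lambda h:(h[...,1]>110)&(h[...,0]<20)
for n,i,b in (('top',im,(325,205,389,232)),('side',im2,(343,168,392,206))):
    c=big(mask(i,b,wood));r=cv2.minAreaRect(c);print(n,'handle',r)
    bp=cv2.boxPoints(r);print(plane(n,bp,.070).round(4).tolist())
# head pixel: manual from crop: peen tip, face end, head sides (top face z=.085)
hp=crop2px([(197,130),(180,297),(160,215),(216,215),(218,222),(517,255)],(300,180),6.)
print(hp.round(1));print(plane('top',hp,[.085,.085,.085,.085,.07,.07][0]).round(4).tolist());print(plane('top',hp,.07).round(4).tolist())
E
```

```text
box corners [[ 0.6231  0.0587  0.055 ]
 [ 0.5688 -0.1386  0.055 ]
 [ 0.4071 -0.0943  0.055 ]
 [ 0.4597  0.1031  0.055 ]]
center [ 0.5147 -0.0178  0.055 ]
[np.float64(0.20462212538335997), np.float64(0.167628251656007), np.float64(0.20429780909891632), np.float64(0.1693283367098297)]
box x [ 0.96475633 -0.26314487] -15.256749547412543 y -15.141059208639335
tray [[ 0.6231 -0.2202  0.02  ]
 [ 0.6523 -0.3608  0.02  ]
 [ 0.4124 -0.4124  0.02  ]
 [ 0.382  -0.2738  0.02  ]] [ 0.5175 -0.3168  0.02  ] [np.float64(0.1436), np.float64(0.2453), np.float64(0.1419), np.float64(0.2471)]
tray long deg 12.331882555563318
top handle ((360.4878234863281, 219.0770263671875), (49.96001434326172, 9.565704345703125), 8.972626686096191)
[[0.5503, 0.0271, 0.07], [0.5787, 0.0223, 0.07], [0.5546, -0.1248, 0.07], [0.5263, -0.1195, 0.07]]
side handle ((367.0, 185.0), (34.0, 48.0), 90.0)
[[0.665, -0.062, 0.07], [0.5549, -0.1615, 0.07], [0.4723, -0.0492, 0.07], [0.5742, 0.043, 0.07]]
[[332.4 201.2]
 [329.6 229.1]
 [326.2 215.4]
 [335.6 215.4]
 [335.9 216.6]
 [385.8 222.1]]
[[0.604, 0.0351, 0.085], [0.5211, 0.0443, 0.085], [0.5617, 0.0537, 0.085], [0.5616, 0.0262, 0.085], [0.5581, 0.0253, 0.085], [0.5411, -0.1217, 0.085]]
[[0.6066, 0.0344, 0.07], [0.5229, 0.0437, 0.07], [0.5639, 0.0532, 0.07], [0.5638, 0.0254, 0.07], [0.5602, 0.0245, 0.07], [0.5431, -0.124, 0.07]]
```

```bash
cat >> h.py <<'E'
C=np.array([0.5147,-0.0178]);ab=np.radians(-15.2);bx=np.array([np.cos(ab),np.sin(ab)]);by=np.array([-bx[1],bx[0]])
piv=np.r_[C-.03*by,.055]; tip0=np.r_[piv[:2]-.0391*bx,.113]; tip1=np.r_[piv[:2]+.0391*bx,.113]
tray=np.array([.5175,-.3168,.007]);at=np.radians(12.3)
def draw(n,im,pts,crop,s,fn):
    c=cv2.resize(im[crop[1]:crop[3],crop[0]:crop[2]],None,fx=s,fy=s,interpolation=cv2.INTER_CUBIC)[:,:,::-1].copy()
    for p,col in pts:
        q=(proj(n,p)[0]-np.array(crop[:2])+.5)*s-.5
        cv2.circle(c,tuple(int(round(v)) for v in q),3,col,-1)
    cv2.imwrite(fn,c)
E
python3 - <<'E'
from h import *
ah=np.radians(83.3);hx=np.array([np.cos(ah),np.sin(ah)]);g=np.array([.5575,.005])
P=[(piv,(0,255,0)),(tip0,(0,255,255))]
for s in (20,50,-130,0): P.append((np.r_[g+hx*s/1e3,.070],(255,0,0)))
for s in (20,50,-130,0): P.append((np.r_[g+hx*s/1e3,.083],(0,0,255)))
hy=np.array([-hx[1],hx[0]])
for s in (-42,42): P.append((np.r_[g+hx*.035+hy*s/1e3,.085],(255,0,255)))
for sx in(-1,1):
  for sy in(-1,1): P.append((np.r_[C+sx*.085*bx+sy*.105*by,.055],(255,255,0)))
draw('top',np.load('/tmp/top0.npz')['im'],P,(300,180,400,280),6,'pics/o_top.png')
draw('side',np.load('/tmp/side0.npz')['im'],P,(315,160,435,260),6,'pics/o_side.png')
print(piv,tip0)
E
```

```text
[ 0.50683432 -0.04675049  0.055     ] [ 0.46910218 -0.0364989   0.113     ]
```

View pics/o_top.png

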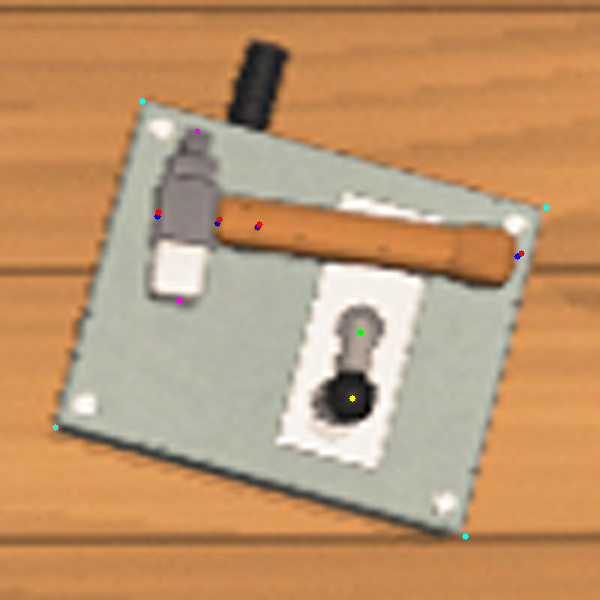

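View pics/o_side.png

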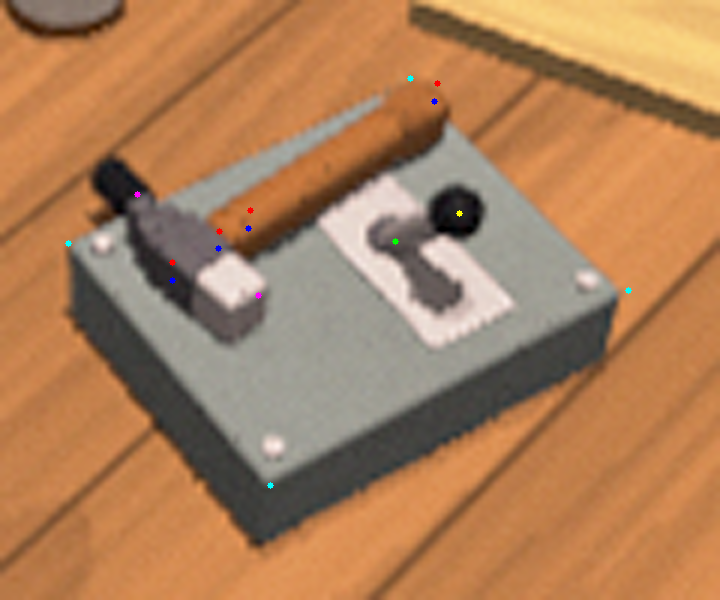

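The overlay fits both views within about 3 mm, so I'll start moving. First, a helper that gives displacements in the tool axes.

```bash
cat >> h.py <<'E'
def go(p,xdeg):
    """tool-axes shift and turn (deg rotvec) from current measured pose to TCP p, pointing down, tool x heading xdeg"""
    s=bot.observe();r=rot(s['tcp_rot']);a=np.radians(xdeg)
    X=np.array([np.cos(a),np.sin(a),0]);Z=np.array([0,0,-1.]);t=R.from_matrix(np.c_[X,np.cross(Z,X),Z])
    print('shift mm',(r.inv().apply(np.array(p)-s['eef_pos'])*1e3).round(1),'turn',np.degrees((r.inv()*t).as_rotvec()).round(2),'dist mm',round(1e3*np.linalg.norm(np.array(p)-s['eef_pos']),1))
def st():
    s=bot.observe();x=rot(s['tcp_rot']).apply([1,0,0])
    print('t',round(s['time_s'],2),'pos',s['eef_pos'].round(4),'xdeg',np.degrees(np.arctan2(x[1],x[0])).round(2),'F',s['ft_force'].round(1),'T',s['ft_torque'].round(2),'w',round(s['grip_width'],4),'q',s['q'].round(2))
E
python3 -c "
from h import *
go([.5575,.005,.222],83.3)"
```

```text
shift mm [ 539.2 -482.9    0.7] turn [-6.000e-02 -5.000e-02 -6.807e+01] dist mm 723.8
```

Request:
apply_moves --steps '[{"x": 0.03,"y": -0.027,"rz": -3.8},{"x": 0.06,"y": -0.054,"rz": -7.6},{"x": 0.09,"y": -0.081,"rz": -11.4},{"x": 0.12,"y": -0.108,"rz": -15.2},{"x": 0.15,"y": -0.135,"rz": -19},{"x": 0.18,"y": -0.162,"rz": -22.8},{"x": 0.21,"y": -0.189,"rz": -26.6},{"x": 0.24,"y": -0.215,"rz": -30.4}]' --grip 100

```text
invalid input at $.steps[0]: expected keys x, y, z, rx, ry, rz
```

```bash
python3 -c "
from h import *
st();go([.5575,.005,.222],83.3)"
```

```text
t 0.1 pos [ 0.1641 -0.6026  0.222 ] xdeg 15.23 F [-0.7 -0.6 -0.1] T [ 0.08 -0.07 -0.03] w 0.088 q [-1.32  0.42  1.63  0.    1.09 -0.02]
shift mm [ 539.2 -482.9    0.7] turn [-6.000e-02 -5.000e-02 -6.807e+01] dist mm 723.8
```

Request:
apply_moves --steps '[{"x": 0.03,"y": -0.027,"z": 0,"rx": 0,"ry": 0,"rz": -3.8},{"x": 0.06,"y": -0.054,"z": 0,"rx": 0,"ry": 0,"rz": -7.6},{"x": 0.09,"y": -0.081,"z": 0,"rx": 0,"ry": 0,"rz": -11.4},{"x": 0.12,"y": -0.108,"z": 0,"rx": 0,"ry": 0,"rz": -15.2},{"x": 0.15,"y": -0.135,"z": 0,"rx": 0,"ry": 0,"rz": -19},{"x": 0.18,"y": -0.162,"z": 0,"rx": 0,"ry": 0,"rz": -22.8},{"x": 0.21,"y": -0.189,"z": 0,"rx": 0,"ry": 0,"rz": -26.6},{"x": 0.24,"y": -0.215,"z": 0,"rx": 0,"ry": 0,"rz": -30.4}]' --grip 100

```text
time_s: 0.9
eef_pos: [0.3397, -0.3309, 0.2225]
tcp_rot: [-0.0, 0.921, 0.389, -0.0]
ft_force: [-0.4, -0.6, 0.4]
grip_width: 0.0876
```

```bash
python3 -c "
from h import *
st();go([.5575,.005,.222],83.3)"
```

```text
t 0.9 pos [ 0.3397 -0.3309  0.2225] xdeg 45.77 F [-0.4 -0.6  0.4] T [ 0.02 -0.05 -0.04] w 0.0876 q [-0.8   0.2   1.95  0.    0.99 -0.03]
shift mm [392.6 -78.2   0.6] turn [-2.000e-02 -1.000e-02 -3.753e+01] dist mm 400.3
```

Request:
apply_moves --steps '[{"x": 0.04,"y": -0.008,"z": 0,"rx": 0,"ry": 0,"rz": -4},{"x": 0.08,"y": -0.016,"z": 0,"rx": 0,"ry": 0,"rz": -8},{"x": 0.12,"y": -0.024,"z": 0,"rx": 0,"ry": 0,"rz": -12},{"x": 0.16,"y": -0.032,"z": 0,"rx": 0,"ry": 0,"rz": -16},{"x": 0.2,"y": -0.04,"z": 0,"rx": 0,"ry": 0,"rz": -20},{"x": 0.24,"y": -0.048,"z": 0,"rx": 0,"ry": 0,"rz": -24},{"x": 0.28,"y": -0.056,"z": 0,"rx": 0,"ry": 0,"rz": -28},{"x": 0.32,"y": -0.064,"z": 0,"rx": 0,"ry": 0,"rz": -32}]'

```text
time_s: 1.7
eef_pos: [0.5178, -0.0574, 0.2225]
tcp_rot: [-0.0, 0.778, 0.628, -0.0]
ft_force: [-0.4, -0.4, -0.7]
grip_width: 0.0876
```

```bash
python3 -c "
from h import *
st();go([.5575,.005,.16],83.3)"
```

```text
t 1.7 pos [ 0.5178 -0.0574  0.2225] xdeg 77.81 F [-0.4 -0.4 -0.7] T [-0.06 -0.11  0.03] w 0.0876 q [-0.13  0.27  1.86 -0.    1.01  0.08]
shift mm [69.4 25.7 62.5] turn [-0.02  0.   -5.49] dist mm 96.8
```

Request:
apply_moves --steps '[{"x": 0.025,"y": 0.009,"z": 0.0,"rx": 0,"ry": 0,"rz": -2},{"x": 0.05,"y": 0.018,"z": 0.01,"rx": 0,"ry": 0,"rz": -4},{"x": 0.068,"y": 0.0255,"z": 0.03,"rx": 0,"ry": 0,"rz": -5.5},{"x": 0.068,"y": 0.0255,"z": 0.062,"rx": 0,"ry": 0,"rz": -5.5},{"x": 0.068,"y": 0.0255,"z": 0.062,"rx": 0,"ry": 0,"rz": -5.5},{"x": 0.068,"y": 0.0255,"z": 0.062,"rx": 0,"ry": 0,"rz": -5.5}]'

```text
time_s: 2.3
eef_pos: [0.5562, 0.0018, 0.1604]
tcp_rot: [-0.001, 0.748, 0.663, -0.001]
ft_force: [-0.1, 0.3, 0.4]
grip_width: 0.0874
```

```bash
python3 -c "
from h import *
st();go([.5575,.005,.059],83.3)
for n,c in (('top',(290,160,410,280)),('side',(300,100,440,260))):
    im,d=cams.snapshot(n)
    cv2.imwrite(f'pics/pre_{n}.png',cv2.resize(im[c[1]:c[3],c[0]:c[2]],None,fx=3.7,fy=3.7,interpolation=cv2.INTER_CUBIC)[:,:,::-1])
"
```

```text
t 2.3 pos [0.5562 0.0018 0.1604] xdeg 83.12 F [-0.1  0.3  0.4] T [-0.1  -0.07 -0.04] w 0.0874 q [-0.02  0.41  1.83 -0.    0.91  0.1 ]
shift mm [  3.3   1.2 101.4] turn [-0.12  0.01 -0.18] dist mm 101.5
```

View pics/pre_side.png

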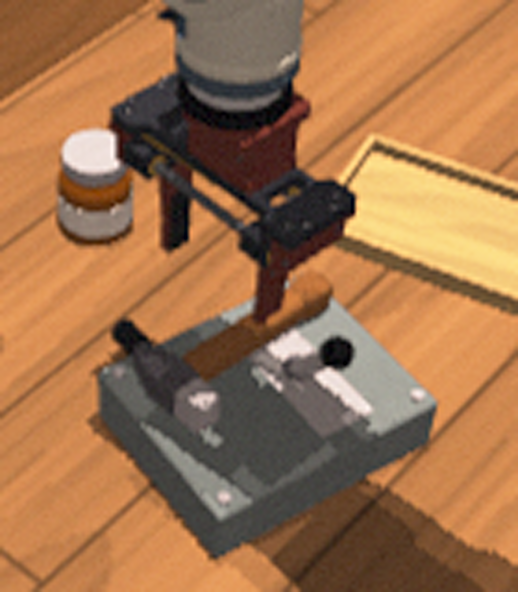

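The fingers straddle the handle, with the near finger coming down between the handle and the lever, and the body will clear the ball by about 13 mm. Going down.

Request:
apply_moves --steps '[{"x": 0.002,"y": 0.001,"z": 0.03,"rx": 0,"ry": 0,"rz": 0},{"x": 0.002,"y": 0.001,"z": 0.06,"rx": 0,"ry": 0,"rz": 0},{"x": 0.002,"y": 0.001,"z": 0.08,"rx": 0,"ry": 0,"rz": 0},{"x": 0.002,"y": 0.001,"z": 0.092,"rx": 0,"ry": 0,"rz": 0},{"x": 0.002,"y": 0.001,"z": 0.1,"rx": 0,"ry": 0,"rz": 0},{"x": 0.002,"y": 0.001,"z": 0.1,"rx": 0,"ry": 0,"rz": 0},{"x": 0.002,"y": 0.001,"z": 0.1,"rx": 0,"ry": 0,"rz": 0}]'

```text
time_s: 3.1
eef_pos: [0.5588, 0.0037, 0.0616]
tcp_rot: [0.0, 0.748, 0.663, 0.001]
ft_force: [-0.1, 0.2, 0.1]
grip_width: 0.0876
```

```bash
python3 -c "
from h import *
st();go([.5575,.005,.059],83.3)
"
```

```text
t 3.1 pos [0.5588 0.0037 0.0616] xdeg 83.12 F [-0.1  0.2  0.1] T [-0.03 -0.1  -0.04] w 0.0876 q [-0.01  0.56  1.87  0.    0.71  0.11]
shift mm [ 1.2 -1.4  2.6] turn [ 0.09 -0.01 -0.18] dist mm 3.2
```

Request:
apply_moves --steps '[{"x": 0,"y": -0.001,"z": 0.003,"rx": 0,"ry": 0,"rz": 0},{"x": 0,"y": -0.001,"z": 0.003,"rx": 0,"ry": 0,"rz": 0}]'

```text
time_s: 3.3
eef_pos: [0.5572, 0.0039, 0.0581]
tcp_rot: [0.0, 0.748, 0.663, 0.0]
ft_force: [0.3, 1.1, 0.8]
grip_width: 0.0877
```

Request:
apply_moves --steps '[{"x": 0,"y": 0,"z": 0,"rx": 0,"ry": 0,"rz": 0},{"x": 0,"y": 0,"z": 0,"rx": 0,"ry": 0,"rz": 0},{"x": 0,"y": 0,"z": 0,"rx": 0,"ry": 0,"rz": 0},{"x": 0,"y": 0,"z": 0,"rx": 0,"ry": 0,"rz": 0},{"x": 0,"y": 0,"z": 0,"rx": 0,"ry": 0,"rz": 0},{"x": 0,"y": 0,"z": 0,"rx": 0,"ry": 0,"rz": 0},{"x": 0,"y": 0,"z": 0,"rx": 0,"ry": 0,"rz": 0},{"x": 0,"y": 0,"z": 0,"rx": 0,"ry": 0,"rz": 0}]' --grip 0 --force 40

```text
time_s: 4.1
eef_pos: [0.5573, 0.0039, 0.0577]
tcp_rot: [0.0, 0.748, 0.663, 0.0]
ft_force: [1.6, -0.2, -0.3]
grip_width: 0.0273
```

```bash
python3 -c "
from h import *
st()
"
```

```text
t 4.1 pos [0.5573 0.0039 0.0577] xdeg 83.13 F [ 1.6 -0.2 -0.3] T [-0.07 -0.22 -0.  ] w 0.0273 q [-0.01  0.57  1.87 -0.    0.7   0.11]
```

Request:
apply_moves --steps '[{"x": 0,"y": 0,"z": 0,"rx": 0,"ry": 0,"rz": 0},{"x": 0,"y": 0,"z": 0,"rx": 0,"ry": 0,"rz": 0},{"x": 0,"y": 0,"z": 0,"rx": 0,"ry": 0,"rz": 0},{"x": 0,"y": 0,"z": 0,"rx": 0,"ry": 0,"rz": 0}]'

```text
time_s: 4.5
eef_pos: [0.5572, 0.0039, 0.0577]
tcp_rot: [0.0, 0.748, 0.663, 0.0]
ft_force: [1.4, -0.6, -0.1]
grip_width: 0.0237
```

Request:
apply_moves --steps '[{"x": 0,"y": 0,"z": -0.005,"rx": 0,"ry": 0,"rz": 0},{"x": 0,"y": 0,"z": -0.012,"rx": 0,"ry": 0,"rz": 0},{"x": 0,"y": 0,"z": -0.02,"rx": 0,"ry": 0,"rz": 0},{"x": 0,"y": 0,"z": -0.03,"rx": 0,"ry": 0,"rz": 0},{"x": 0,"y": 0,"z": -0.03,"rx": 0,"ry": 0,"rz": 0},{"x": 0,"y": 0,"z": -0.03,"rx": 0,"ry": 0,"rz": 0}]'

```text
time_s: 5.1
eef_pos: [0.5573, 0.0039, 0.0882]
tcp_rot: [0.0, 0.748, 0.663, 0.0]
ft_force: [-0.8, 0.2, -3.6]
grip_width: 0.0242
```

```bash
python3 -c "
from h import *
st()
im,d=cams.snapshot('side');c=(300,100,440,260)
cv2.imwrite('pics/lift1.png',cv2.resize(im[c[1]:c[3],c[0]:c[2]],None,fx=3.7,fy=3.7,interpolation=cv2.INTER_CUBIC)[:,:,::-1])
"
```

```text
t 5.1 pos [0.5573 0.0039 0.0882] xdeg 83.13 F [-0.8  0.2 -3.6] T [-0.12 -0.08 -0.01] w 0.0242 q [-0.01  0.52  1.86 -0.    0.76  0.11]
```

View pics/lift1.png

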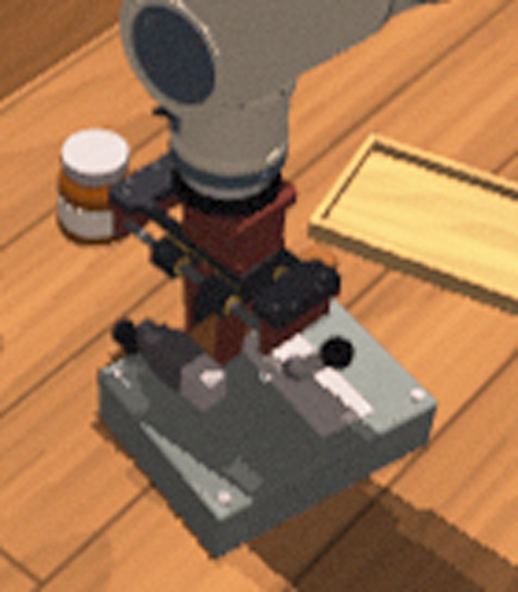

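Held: the hammer is lifted level and the wrist reads 3.6 N. Raising it to about 0.19 m.

Request:
apply_moves --steps '[{"x": 0,"y": 0,"z": -0.015,"rx": 0,"ry": 0,"rz": 0},{"x": 0,"y": 0,"z": -0.035,"rx": 0,"ry": 0,"rz": 0},{"x": 0,"y": 0,"z": -0.055,"rx": 0,"ry": 0,"rz": 0},{"x": 0,"y": 0,"z": -0.075,"rx": 0,"ry": 0,"rz": 0},{"x": 0,"y": 0,"z": -0.09,"rx": 0,"ry": 0,"rz": 0},{"x": 0,"y": 0,"z": -0.1,"rx": 0,"ry": 0,"rz": 0},{"x": 0,"y": 0,"z": -0.1,"rx": 0,"ry": 0,"rz": 0}]'

```text
time_s: 5.85
eef_pos: [0.5579, 0.0039, 0.1894]
tcp_rot: [0.001, 0.748, 0.663, 0.001]
ft_force: [0.0, -0.3, -3.2]
grip_width: 0.0237
```

```bash
python3 -c "
from h import *
st();go([.5566,-.3083,.19],12.3)
"
```

```text
t 5.85 pos [0.5579 0.0039 0.1894] xdeg 83.13 F [ 0.  -0.3 -3.2] T [-0.06 -0.03  0.04] w 0.0237 q [-0.01  0.37  1.81 -0.    0.96  0.11]
shift mm [-310.1   36.1   -0.6] turn [ 0.13 -0.11 70.83] dist mm 312.2
```

Moving at about 25 mm and 5.5° per row, over two calls.

Request:
apply_moves --steps '[{"x": -0.01,"y": 0.001,"z": 0,"rx": 0,"ry": 0,"rz": 2},{"x": -0.03,"y": 0.003,"z": 0,"rx": 0,"ry": 0,"rz": 7},{"x": -0.055,"y": 0.006,"z": 0,"rx": 0,"ry": 0,"rz": 12},{"x": -0.08,"y": 0.009,"z": 0,"rx": 0,"ry": 0,"rz": 17},{"x": -0.105,"y": 0.012,"z": 0,"rx": 0,"ry": 0,"rz": 22},{"x": -0.13,"y": 0.015,"z": 0,"rx": 0,"ry": 0,"rz": 27},{"x": -0.155,"y": 0.018,"z": 0,"rx": 0,"ry": 0,"rz": 32},{"x": -0.175,"y": 0.02,"z": 0,"rx": 0,"ry": 0,"rz": 36}]'

```text
time_s: 6.65
eef_pos: [0.5549, -0.1741, 0.1864]
tcp_rot: [-0.001, 0.918, 0.397, -0.001]
ft_force: [1.1, -0.4, -3.1]
grip_width: 0.0237
```

```bash
python3 -c "
from h import *
st();go([.5566,-.3083,.19],12.3)
"
```

```text
t 6.65 pos [ 0.5549 -0.1741  0.1864] xdeg 46.8 F [ 1.1 -0.4 -3.1] T [-0.06 -0.07 -0.03] w 0.0237 q [-0.32  0.41  1.75 -0.    0.98  0.43]
shift mm [-96.7  93.1  -3.7] turn [-0.08  0.1  34.5 ] dist mm 134.3
```

Request:
apply_moves --steps '[{"x": -0.017,"y": 0.016,"z": 0,"rx": 0,"ry": 0,"rz": 6},{"x": -0.034,"y": 0.032,"z": 0,"rx": 0,"ry": 0,"rz": 12},{"x": -0.051,"y": 0.048,"z": 0,"rx": 0,"ry": 0,"rz": 18},{"x": -0.068,"y": 0.064,"z": 0,"rx": 0,"ry": 0,"rz": 24},{"x": -0.085,"y": 0.08,"z": 0,"rx": 0,"ry": 0,"rz": 30},{"x": -0.097,"y": 0.093,"z": 0,"rx": 0,"ry": 0,"rz": 34.5},{"x": -0.097,"y": 0.093,"z": 0,"rx": 0,"ry": 0,"rz": 34.5},{"x": -0.097,"y": 0.093,"z": 0,"rx": 0,"ry": 0,"rz": 34.5}]'

```text
time_s: 7.45
eef_pos: [0.5571, -0.3066, 0.1864]
tcp_rot: [-0.001, 0.994, 0.11, -0.001]
ft_force: [-0.3, 0.2, -2.4]
grip_width: 0.0236
```

```bash
python3 -c "
from h import *
st();go([.5566,-.3083,.03],12.3)
for n,c in (('top',(390,150,510,290)),('side',(330,60,520,220))):
    im,d=cams.snapshot(n)
    cv2.imwrite(f'pics/tr_{n}.png',cv2.resize(im[c[1]:c[3],c[0]:c[2]],None,fx=3.7,fy=3.7,interpolation=cv2.INTER_CUBIC)[:,:,::-1])
"
```

```text
t 7.45 pos [ 0.5571 -0.3066  0.1864] xdeg 12.61 F [-0.3  0.2 -2.4] T [0.   0.08 0.01] w 0.0236 q [-0.52  0.48  1.63  0.    1.03  0.83]
shift mm [ -0.6   1.8 156.4] turn [-0.1   0.1   0.31] dist mm 156.4
```

View pics/tr_side.png

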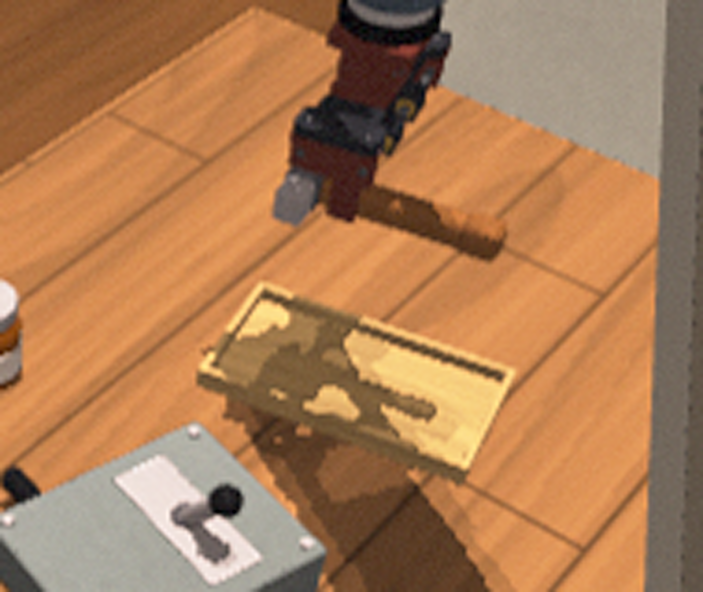

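View pics/tr_top.png

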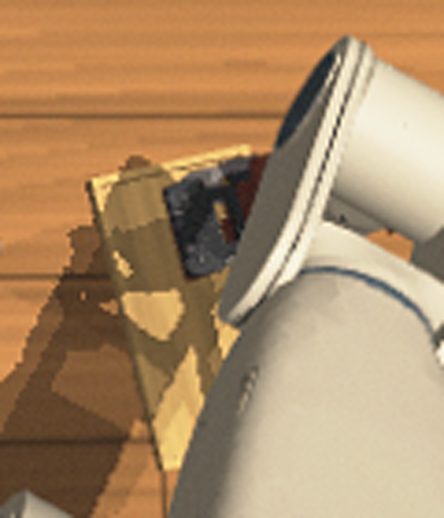

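The hammer is level over the tray with the head towards the far end. Lowering in stages, since contact is expected at a TCP height of about 0.010 m.

Request:
apply_moves --steps '[{"x": 0,"y": 0.002,"z": 0.025,"rx": 0,"ry": 0,"rz": 0.3},{"x": 0,"y": 0.002,"z": 0.055,"rx": 0,"ry": 0,"rz": 0.3},{"x": 0,"y": 0.002,"z": 0.085,"rx": 0,"ry": 0,"rz": 0.3},{"x": 0,"y": 0.002,"z": 0.11,"rx": 0,"ry": 0,"rz": 0.3},{"x": 0,"y": 0.002,"z": 0.13,"rx": 0,"ry": 0,"rz": 0.3},{"x": 0,"y": 0.002,"z": 0.145,"rx": 0,"ry": 0,"rz": 0.3},{"x": 0,"y": 0.002,"z": 0.155,"rx": 0,"ry": 0,"rz": 0.3},{"x": 0,"y": 0.002,"z": 0.155,"rx": 0,"ry": 0,"rz": 0.3}]'

```text
time_s: 8.35
eef_pos: [0.558, -0.3078, 0.0315]
tcp_rot: [-0.001, 0.994, 0.108, -0.001]
ft_force: [-0.8, 0.5, -2.2]
grip_width: 0.0237
```

```bash
python3 -c "
from h import *
st();go([.5566,-.3083,.011],12.3)
for n,c in (('side',(350,110,500,220)),):
    im,d=cams.snapshot(n)
    cv2.imwrite(f'pics/tr2_{n}.png',cv2.resize(im[c[1]:c[3],c[0]:c[2]],None,fx=5,fy=5,interpolation=cv2.INTER_CUBIC)[:,:,::-1])
"
```

```text
t 8.35 pos [ 0.558  -0.3078  0.0315] xdeg 12.37 F [-0.8  0.5 -2.2] T [0.03 0.02 0.04] w 0.0237 q [-0.52  0.69  1.69  0.    0.76  0.83]
shift mm [-1.4  0.2 20.5] turn [-0.08  0.09  0.07] dist mm 20.6
```

View pics/tr2_side.png

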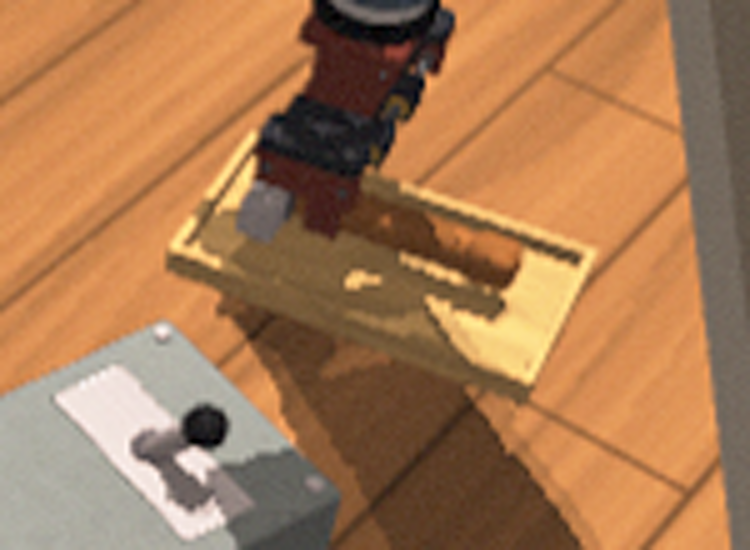

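The hammer is inside the tray outline with clearance all round. Continuing slowly down.

Request:
apply_moves --steps '[{"x": -0.001,"y": 0,"z": 0.006,"rx": 0,"ry": 0,"rz": 0},{"x": -0.001,"y": 0,"z": 0.011,"rx": 0,"ry": 0,"rz": 0},{"x": -0.001,"y": 0,"z": 0.015,"rx": 0,"ry": 0,"rz": 0},{"x": -0.001,"y": 0,"z": 0.018,"rx": 0,"ry": 0,"rz": 0},{"x": -0.001,"y": 0,"z": 0.019,"rx": 0,"ry": 0,"rz": 0},{"x": -0.001,"y": 0,"z": 0.019,"rx": 0,"ry": 0,"rz": 0},{"x": -0.001,"y": 0,"z": 0.019,"rx": 0,"ry": 0,"rz": 0}]'

```text
time_s: 9.1
eef_pos: [0.5577, -0.3088, 0.0138]
tcp_rot: [0.0, 0.994, 0.107, 0.0]
ft_force: [0.1, -0.0, -3.0]
grip_width: 0.0238
```

```bash
python3 -c "
from h import *
st()"
```

```text
t 9.1 pos [ 0.5577 -0.3088  0.0138] xdeg 12.33 F [ 0.1 -0.  -3. ] T [-0.02  0.04  0.07] w 0.0238 q [-0.52  0.72  1.69  0.    0.73  0.83]
```

Request:
apply_moves --steps '[{"x": 0,"y": 0,"z": 0.002,"rx": 0,"ry": 0,"rz": 0},{"x": 0,"y": 0,"z": 0.003,"rx": 0,"ry": 0,"rz": 0},{"x": 0,"y": 0,"z": 0.003,"rx": 0,"ry": 0,"rz": 0}]'

```text
time_s: 9.4
eef_pos: [0.5575, -0.3087, 0.0105]
tcp_rot: [-0.0, 0.994, 0.107, -0.0]
ft_force: [0.1, -0.0, -3.1]
grip_width: 0.0238
```

Request:
apply_moves --steps '[{"x": 0,"y": 0,"z": 0.001,"rx": 0,"ry": 0,"rz": 0},{"x": 0,"y": 0,"z": 0.001,"rx": 0,"ry": 0,"rz": 0}]'

```text
time_s: 9.6
eef_pos: [0.5577, -0.3088, 0.0098]
tcp_rot: [0.0, 0.994, 0.107, 0.0]
ft_force: [-0.3, -0.4, -2.2]
grip_width: 0.024
```

```bash
python3 -c "
from h import *
st()"
```

```text
t 9.6 pos [ 0.5577 -0.3088  0.0098] xdeg 12.33 F [-0.3 -0.4 -2.2] T [ 0.01 -0.05 -0.  ] w 0.024 q [-0.52  0.73  1.69 -0.    0.72  0.83]
```

Request:
apply_moves --steps '[{"x": 0,"y": 0,"z": 0.001,"rx": 0,"ry": 0,"rz": 0},{"x": 0,"y": 0,"z": 0.001,"rx": 0,"ry": 0,"rz": 0}]'

```text
time_s: 9.8
eef_pos: [0.5577, -0.3088, 0.0098]
tcp_rot: [0.0, 0.994, 0.107, 0.0]
ft_force: [-2.4, 1.6, 6.8]
grip_width: 0.0236
```

```bash
python3 -c "
from h import *
st()"
```

```text
t 9.8 pos [ 0.5577 -0.3088  0.0098] xdeg 12.33 F [-2.4  1.6  6.8] T [ 0.23  0.45 -0.03] w 0.0236 q [-0.52  0.73  1.69  0.    0.73  0.83]
```

The force went from -3 to +6.8 N, so the hammer is seated on the floor. Releasing with a partial opening to stay inside the tray walls.

Request:
apply_moves --steps '[{"x": 0,"y": 0,"z": -0.0005,"rx": 0,"ry": 0,"rz": 0},{"x": 0,"y": 0,"z": -0.0005,"rx": 0,"ry": 0,"rz": 0},{"x": 0,"y": 0,"z": -0.0005,"rx": 0,"ry": 0,"rz": 0},{"x": 0,"y": 0,"z": -0.0005,"rx": 0,"ry": 0,"rz": 0},{"x": 0,"y": 0,"z": -0.0005,"rx": 0,"ry": 0,"rz": 0}]' --grip 60

```text
time_s: 10.3
eef_pos: [0.5576, -0.3088, 0.0091]
tcp_rot: [-0.0, 0.994, 0.107, -0.0]
ft_force: [0.3, 0.0, -0.0]
grip_width: 0.0522
```

```bash
python3 -c "
from h import *
st()"
```

```text
t 10.3 pos [ 0.5576 -0.3088  0.0091] xdeg 12.33 F [ 0.3  0.  -0. ] T [-0.05 -0.    0.  ] w 0.0522 q [-0.52  0.73  1.69 -0.    0.72  0.83]
```

Now straight up 150 mm.

Request:
apply_moves --steps '[{"x": 0,"y": 0,"z": -0.01,"rx": 0,"ry": 0,"rz": 0},{"x": 0,"y": 0,"z": -0.03,"rx": 0,"ry": 0,"rz": 0},{"x": 0,"y": 0,"z": -0.05,"rx": 0,"ry": 0,"rz": 0},{"x": 0,"y": 0,"z": -0.08,"rx": 0,"ry": 0,"rz": 0},{"x": 0,"y": 0,"z": -0.11,"rx": 0,"ry": 0,"rz": 0},{"x": 0,"y": 0,"z": -0.14,"rx": 0,"ry": 0,"rz": 0},{"x": 0,"y": 0,"z": -0.17,"rx": 0,"ry": 0,"rz": 0},{"x": 0,"y": 0,"z": -0.18,"rx": 0,"ry": 0,"rz": 0}]'

```text
time_s: 11.1
eef_pos: [0.5591, -0.3096, 0.1932]
tcp_rot: [0.002, 0.994, 0.107, 0.002]
ft_force: [0.4, -0.0, 0.8]
grip_width: 0.0528
```

```bash
python3 -c "
from h import *
st();print(bx,piv,tip0)
p=piv[:2]-.080*bx;print(p);go([p[0],p[1],.19],-15.2)
for n,c in (('side',(310,110,500,260)),):
    im,d=cams.snapshot(n)
    cv2.imwrite(f'pics/rel_{n}.png',cv2.resize(im[c[1]:c[3],c[0]:c[2]],None,fx=4,fy=4,interpolation=cv2.INTER_CUBIC)[:,:,::-1])
"
```

```text
t 11.1 pos [ 0.5591 -0.3096  0.1932] xdeg 12.33 F [ 0.4 -0.   0.8] T [-0.   -0.05 -0.01] w 0.0528 q [-0.52  0.47  1.62  0.    1.04  0.83]
[ 0.96501649 -0.26218918] [ 0.50683432 -0.04675049  0.055     ] [ 0.46910218 -0.0364989   0.113     ]
[ 0.42963301 -0.02577536]
shift mm [ -65.9 -305.     1.8] turn [ 0.16 -0.29 27.53] dist mm 312.0
```

View pics/rel_side.png

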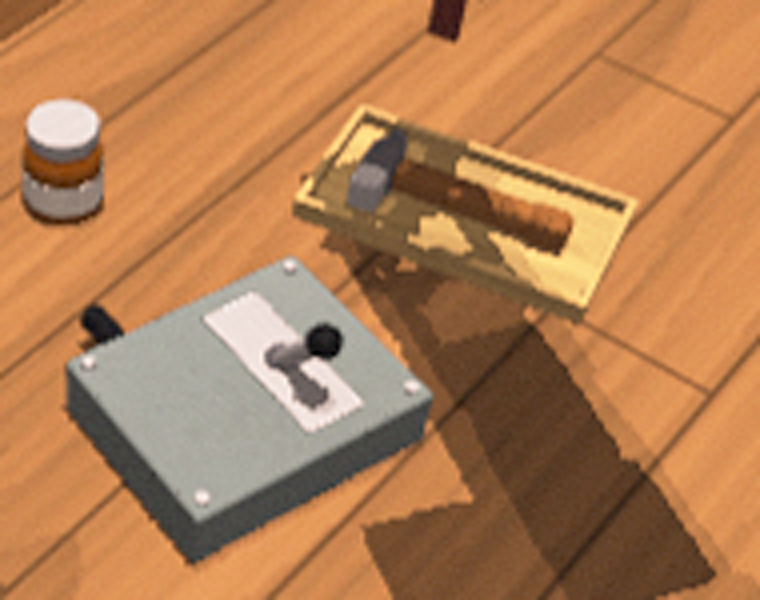

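The hammer lies flat inside the tray, with the head at about (378,170) in this crop and the handle running to (560,230). Next I'll go to the lever's -x side with the fingers shut.

Request:
apply_moves --steps '[{"x": -0.004,"y": -0.02,"z": 0,"rx": 0,"ry": 0,"rz": 2},{"x": -0.013,"y": -0.06,"z": 0,"rx": 0,"ry": 0,"rz": 6},{"x": -0.022,"y": -0.1,"z": 0,"rx": 0,"ry": 0,"rz": 10},{"x": -0.03,"y": -0.14,"z": 0,"rx": 0,"ry": 0,"rz": 14},{"x": -0.039,"y": -0.18,"z": 0,"rx": 0,"ry": 0,"rz": 18},{"x": -0.048,"y": -0.22,"z": 0,"rx": 0,"ry": 0,"rz": 22},{"x": -0.056,"y": -0.26,"z": 0,"rx": 0,"ry": 0,"rz": 25},{"x": -0.062,"y": -0.285,"z": 0,"rx": 0,"ry": 0,"rz": 27.5}]' --grip 0 --force 30

```text
time_s: 11.95
eef_pos: [0.4337, -0.0416, 0.188]
tcp_rot: [-0.0, 0.991, -0.133, -0.001]
ft_force: [0.2, -0.6, -0.2]
grip_width: 0.0008
```

```bash
python3 -c "
from h import *
st()
p=piv[:2]-.080*bx;go([p[0],p[1],.103],-15.2)
"
```

```text
t 11.95 pos [ 0.4337 -0.0416  0.188 ] xdeg -15.24 F [ 0.2 -0.6 -0.2] T [ 0.05 -0.    0.02] w 0.0008 q [-0.12  0.2   2.06  0.    0.89  1.71]
shift mm [ -7.8 -14.2  85. ] turn [ 0.01  0.17 -0.04] dist mm 86.5
```

Request:
apply_moves --steps '[{"x": -0.006,"y": -0.012,"z": 0,"rx": 0,"ry": 0,"rz": 0},{"x": -0.006,"y": -0.012,"z": 0.01,"rx": 0,"ry": 0,"rz": 0},{"x": -0.006,"y": -0.012,"z": 0.035,"rx": 0,"ry": 0,"rz": 0},{"x": -0.006,"y": -0.012,"z": 0.06,"rx": 0,"ry": 0,"rz": 0},{"x": -0.006,"y": -0.012,"z": 0.075,"rx": 0,"ry": 0,"rz": 0},{"x": -0.006,"y": -0.012,"z": 0.085,"rx": 0,"ry": 0,"rz": 0},{"x": -0.006,"y": -0.012,"z": 0.085,"rx": 0,"ry": 0,"rz": 0}]'

```text
time_s: 12.65
eef_pos: [0.433, -0.0311, 0.1025]
tcp_rot: [0.0, 0.991, -0.132, -0.001]
ft_force: [-0.3, 0.1, 0.6]
grip_width: 0.0008
```

```bash
python3 -c "
from h import *
st()
for o in (-.08,.008):
    p=piv[:2]+o*bx;go([p[0],p[1],.103],-15.2)
for n,c in (('side',(310,110,450,260)),('top',(300,170,420,280))):
    im,d=cams.snapshot(n)
    cv2.imwrite(f'pics/pp_{n}.png',cv2.resize(im[c[1]:c[3],c[0]:c[2]],None,fx=4,fy=4,interpolation=cv2.INTER_CUBIC)[:,:,::-1])
"
```

```text
t 12.65 pos [ 0.433  -0.0311  0.1025] xdeg -15.19 F [-0.3  0.1  0.6] T [0.09 0.01 0.  ] w 0.0008 q [-0.1   0.35  2.12 -0.    0.67  1.74]
shift mm [-4.6 -4.2 -0.5] turn [0.03 0.16 0.01] dist mm 6.3
shift mm [83.4 -4.2 -0.7] turn [0.03 0.16 0.01] dist mm 83.5
```

View pics/pp_side.png

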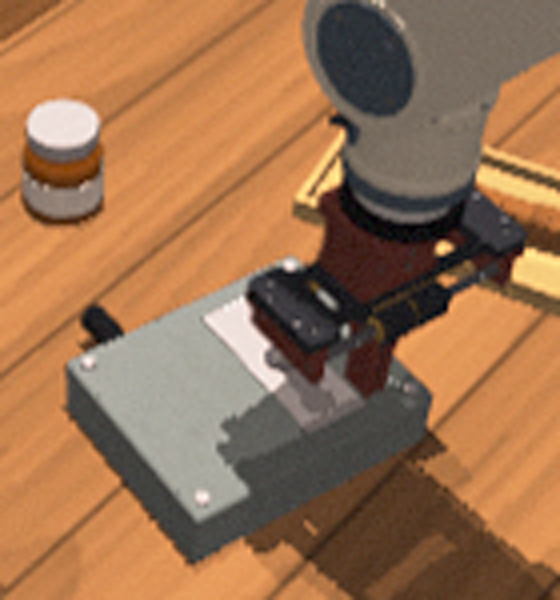

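```bash
python3 -c "
from h import *
s=bot.observe();r=rot(s['tcp_rot']);p=s['eef_pos']
im,d=cams.snapshot('side');print(bot.observe()['grip_width'])
P=[(p,(0,255,0)),(tip0,(0,255,255)),(piv,(255,0,255))]
for y in (-.0135,.0135): P.append((p+r.apply([0,y,0]),(255,0,0)))
for y in (-.089,.089): P.append((p+r.apply([0,y,-.08]),(255,255,255)))
draw('side',im,P,(360,160,440,220),10,'pics/pp2.png')
"
```

```text
0.000363635969461343
```

View pics/pp2.png

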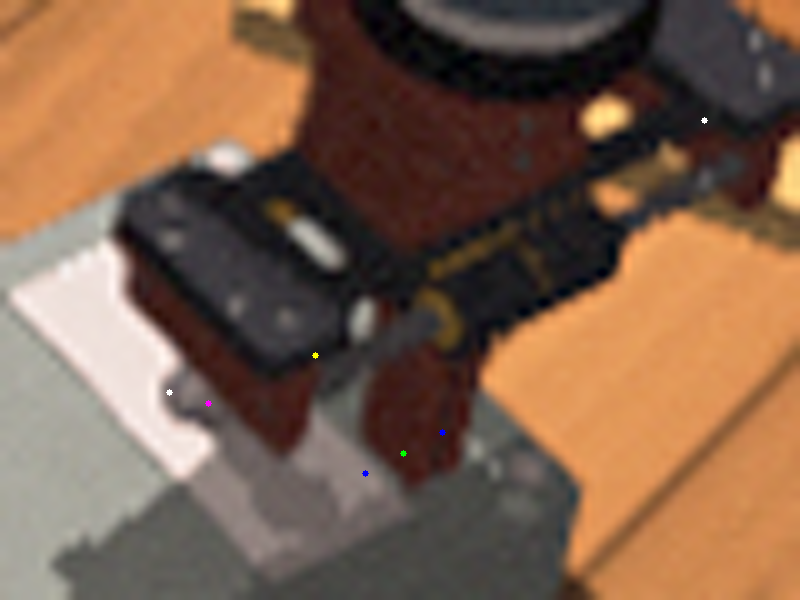

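View pics/pp_top.png

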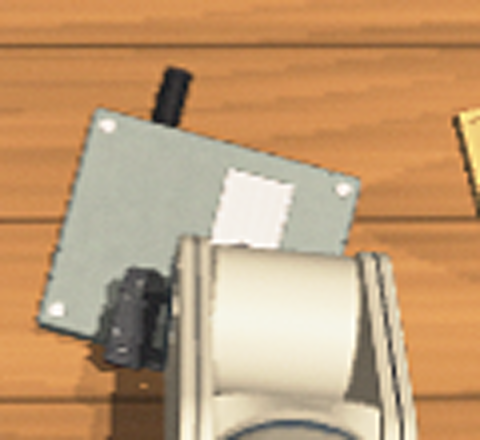

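The fingers are shut and on the ball's -x side. The red part at (300,440) is the body's end plate, higher up and occluding the ball. Now pushing along tool x, which is the box's +x.

Request:
apply_moves --steps '[{"x": 0.0,"y": -0.004,"z": 0,"rx": 0,"ry": 0,"rz": 0},{"x": 0.008,"y": -0.004,"z": 0,"rx": 0,"ry": 0,"rz": 0},{"x": 0.016,"y": -0.004,"z": 0,"rx": 0,"ry": 0,"rz": 0},{"x": 0.024,"y": -0.004,"z": 0,"rx": 0,"ry": 0,"rz": 0},{"x": 0.032,"y": -0.004,"z": 0,"rx": 0,"ry": 0,"rz": 0},{"x": 0.04,"y": -0.004,"z": 0,"rx": 0,"ry": 0,"rz": 0}]'

```text
time_s: 13.4
eef_pos: [0.4671, -0.0357, 0.1037]
tcp_rot: [-0.0, 0.991, -0.132, -0.006]
ft_force: [-7.5, 3.0, 7.4]
grip_width: 0.0003
```

```bash
python3 -c "
from h import *
st()
p=piv[:2]+.008*bx;go([p[0],p[1],.103],-15.2)
"
```

```text
t 13.4 pos [ 0.4671 -0.0357  0.1037] xdeg -15.15 F [-7.5  3.   7.4] T [0.45 1.22 0.02] w 0.0003 q [-0.1   0.39  2.04  0.    0.72  1.73]
shift mm [49.3  0.3  0.1] turn [0.07 0.72 0.05] dist mm 49.3
```

Request:
apply_moves --steps '[{"x": 0.008,"y": 0,"z": 0,"rx": 0,"ry": 0,"rz": 0},{"x": 0.016,"y": 0,"z": 0,"rx": 0,"ry": 0,"rz": 0},{"x": 0.024,"y": 0,"z": 0,"rx": 0,"ry": 0,"rz": 0},{"x": 0.032,"y": 0,"z": 0,"rx": 0,"ry": 0,"rz": 0},{"x": 0.04,"y": 0,"z": 0,"rx": 0,"ry": 0,"rz": 0},{"x": 0.045,"y": 0,"z": 0,"rx": 0,"ry": 0,"rz": 0},{"x": 0.045,"y": 0,"z": 0,"rx": 0,"ry": 0,"rz": 0}]'

```text
time_s: 14.1
eef_pos: [0.5174, -0.0491, 0.1041]
tcp_rot: [0.0, 0.991, -0.132, 0.0]
ft_force: [-0.5, 0.1, -0.2]
grip_width: 0.0002
```

```bash
python3 -c "
from h import *
st()
p=piv[:2]+.008*bx;go([p[0],p[1],.103],-15.2)
"
```

```text
t 14.1 pos [ 0.5174 -0.0491  0.1041] xdeg -15.18 F [-0.5  0.1 -0.2] T [0.04 0.07 0.05] w 0.0002 q [-0.12  0.45  1.94 -0.    0.75  1.72]
shift mm [-2.8  0.6  1.1] turn [-0.   -0.03  0.02] dist mm 3.1
```

The contact force is gone, so the lever has snapped over. I'll back off, go up and look.

Request:
apply_moves --steps '[{"x": -0.015,"y": 0,"z": 0,"rx": 0,"ry": 0,"rz": 0},{"x": -0.03,"y": 0,"z": -0.01,"rx": 0,"ry": 0,"rz": 0},{"x": -0.04,"y": 0,"z": -0.04,"rx": 0,"ry": 0,"rz": 0},{"x": -0.05,"y": 0,"z": -0.08,"rx": 0,"ry": 0,"rz": 0},{"x": -0.06,"y": 0.04,"z": -0.11,"rx": 0,"ry": 0,"rz": 0},{"x": -0.07,"y": 0.08,"z": -0.12,"rx": 0,"ry": 0,"rz": 0},{"x": -0.07,"y": 0.12,"z": -0.12,"rx": 0,"ry": 0,"rz": 0},{"x": -0.07,"y": 0.16,"z": -0.12,"rx": 0,"ry": 0,"rz": 0}]'

```text
time_s: 14.9
eef_pos: [0.4063, -0.186, 0.225]
tcp_rot: [0.0, 0.991, -0.132, 0.001]
ft_force: [1.1, 0.5, -1.2]
grip_width: 0.0006
```

Request:
apply_moves --steps '[{"x": 0,"y": 0.04,"z": 0,"rx": 0,"ry": 0,"rz": 0},{"x": 0,"y": 0.08,"z": 0,"rx": 0,"ry": 0,"rz": 0},{"x": -0.02,"y": 0.12,"z": 0,"rx": 0,"ry": 0,"rz": 0},{"x": -0.05,"y": 0.16,"z": 0,"rx": 0,"ry": 0,"rz": 0},{"x": -0.07,"y": 0.2,"z": 0,"rx": 0,"ry": 0,"rz": 0},{"x": -0.09,"y": 0.24,"z": 0,"rx": 0,"ry": 0,"rz": 0}]'

```text
time_s: 15.5
eef_pos: [0.2557, -0.3936, 0.2241]
tcp_rot: [-0.0, 0.991, -0.132, -0.0]
ft_force: [0.3, -1.0, -0.0]
grip_width: 0.0004
```

```bash
python3 -c "
from h import *
st()
im,d=cams.snapshot('side')
cv2.imwrite('pics/fin_side.png',im[:,:,::-1]);np.savez('/tmp/fs.npz',im=im,d=d)
draw('side',im,[(tip1,(0,255,255)),(piv,(255,0,255))],(310,110,500,260),4,'pics/fin_side_c.png')
im,d=cams.snapshot('top')
cv2.imwrite('pics/fin_top.png',im[:,:,::-1]);np.savez('/tmp/ft.npz',im=im,d=d)
draw('top',im,[(tip1,(0,255,255))],(300,130,490,280),4,'pics/fin_top_c.png')
"
```

```text
t 15.5 pos [ 0.2557 -0.3936  0.2241] xdeg -15.18 F [ 0.3 -1.  -0. ] T [ 0.05 -0.02  0.03] w 0.0004 q [-1.02  0.19  1.96  0.    0.99  0.82]
```

View pics/fin_side_c.png

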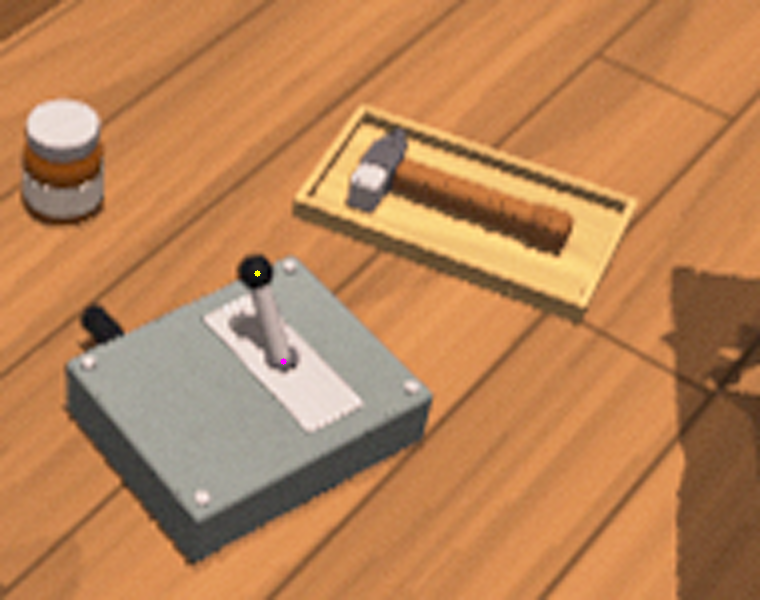

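View pics/fin_top_c.png

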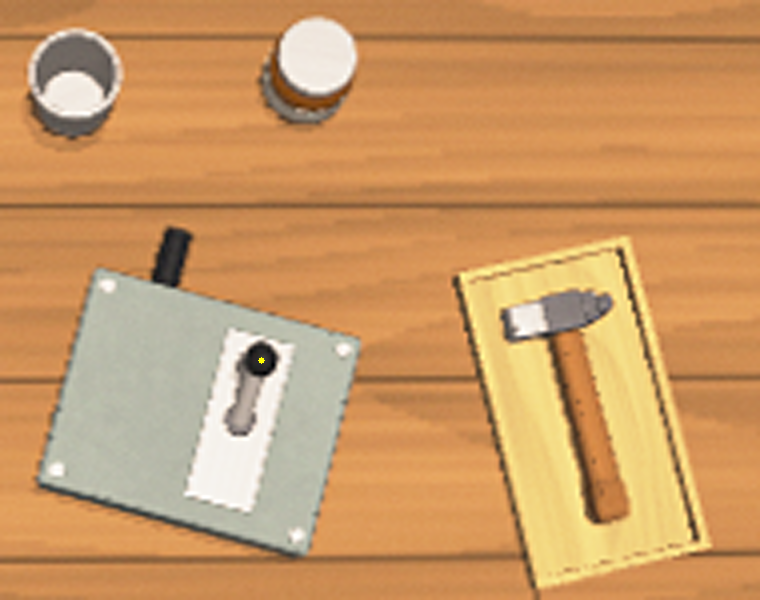

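The ball sits on the predicted end point in both views, at (256,273) in the side crop and (261,360) in the top crop. The hammer is flat inside the tray, and the jar and cup are standing. I'll let the arm settle, check the jar and cup against the first picture, and hand in.

Request:
apply_moves --steps '[{"x": 0,"y": 0,"z": 0,"rx": 0,"ry": 0,"rz": 0},{"x": 0,"y": 0,"z": 0,"rx": 0,"ry": 0,"rz": 0},{"x": 0,"y": 0,"z": 0,"rx": 0,"ry": 0,"rz": 0}]'

```text
time_s: 15.9
eef_pos: [0.2583, -0.392, 0.2241]
tcp_rot: [-0.0, 0.991, -0.131, -0.0]
ft_force: [0.1, 0.7, -0.9]
grip_width: 0.0008
```

```bash
python3 -c "
from h import *
a=np.load('/tmp/top0.npz')['im'];b=np.load('/tmp/ft.npz')['im']
for nm,(x0,y0,x1,y1) in dict(cup=(303,132,334,168),jar=(362,130,394,164)).items():
    A,B=[cv2.cvtColor(i[y0:y1,x0:x1],cv2.COLOR_RGB2GRAY).astype(np.float32) for i in (a,b)]
    print(nm,'shift px',cv2.phaseCorrelate(A,B),'max diff',np.abs(A-B).mean())
st();print(job.sign_off())
"
```

```text
cup shift px ((-0.01612849783866821, -0.017611948219038), 0.9919977831757731) max diff 2.374552
jar shift px ((-0.004497200903482934, -0.029806704208276358), 0.9924574753062593) max diff 2.2784927
t 15.9 pos [ 0.2583 -0.392   0.2241] xdeg -15.06 F [ 0.1  0.7 -0.9] T [ 0.11  0.03 -0.06] w 0.0008 q [-1.01  0.19  1.96  0.    0.99  0.82]
the job is handed in; nothing more can be done
None
```

The job is done and handed in at about 16 s of the 61 s allowed. I took the smallest hammer, the one on the switch box, lifted it off and set it down in the tray until it touched the floor, then released it. After that I pushed the lever's ball towards the box's +x with the shut fingers until it snapped over.

- **Lever:** both last pictures show the ball on the predicted end point, leaning to +x. With the arm away, it stayed there.
- **Hammer:** it lies flat inside the tray walls.
- **Jar and cup:** both shifted less than 0.05 px between the first and last top views.
- **Forces:** the largest wrist force I read was about 11 N, while pushing the lever. I only read it at the end of each call, so I can't rule out a higher peak in between.

The gripper is clear of everything. No check failed or disagreed. The first move call was refused for missing keys, and nothing moved.

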